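# Offer a mallet blank up between the lathe centres

### The job

Get the small wood lathe ready for the roughed-out mallet blank (the stepped one, thick head and thin handle): slide the tailstock back along the bed by its barrel until the gap between the two points is about 30 mm more than the blank is long. Then lift the blank out of its V cradle and, keeping it level and without knocking it against the lathe, hold it steady on the lathe's centre line between the points, head end towards the headstock, both points facing the centre marks in its ends but touching neither. Finish while still holding it there, so that I can wind the quill in, and leave the other things on the bench alone.

Things in the scene. Friction and masses are not known exactly. Their poses are not given: they have to be found in the camera images.
- lathe: Small grey bench wood lathe, 735 mm long, fixed. Origin on the bench surface under the bed's middle; y along the bed towards the headstock, x away from the robot's side, z up. Bed 100 mm wide (feet 130), top 105 mm above the bench. Centre line (spindle axis): along y at x = 0, 205 mm above the bench.
- drive_point (a point): Tip of the spur drive's point in the headstock, on the centre line, 105 mm from the lathe's origin along its y; axes as the lathe's.
- headstock (a point): Middle of the top of the headstock, 277 mm above the bench, at y = 275 mm of the lathe; axes as the lathe's. Box 180 mm along y, 130 mm wide, controls on its -x face 21 mm proud. Spindle nose (33 mm dia) and steel spur drive (22 mm dia, short point) stick out of it towards -y.
- banjo (a point): Top of the banjo's empty post socket, 146 mm above the bench, at x = -56, y = 85 mm of the lathe; axes as the lathe's. The banjo (tool-rest carrier, its rest taken out) lies across the bed, 36 mm wide along y, from x = -72 to 48 mm, nowhere higher than 148 mm.
- tailstock (a joint): Travel of the tailstock along the bed, 0 to 0.18 m; grows as it slides away from the headstock (lathe -y). Gap between the two points = 0.120 m + this value. Its clamp is loose: it slides with about 5 N of friction and stays where it is left.
- tail_point (a point): Tip of the tailstock's conical live centre, on the centre line, moving with the tailstock; axes as the lathe's.
- tailstock_barrel (a point): Middle of the tailstock's barrel, on the centre line, 105 mm behind (-y) the tail point, moving with it; axes as the lathe's. Barrel: 48 mm dia, 80 mm long along y, open to fingers from above on both x sides; neck below 34 mm wide. Hand wheel of 86 mm dia 55 mm behind this point; small T-bar 30 mm in front, 13 mm above the barrel.
- mallet: Roughed-out mallet blank of pale wood, round, 230 mm long, 0.25 to 0.42 kg. Origin on its axis at mid-length; y along it to the head end. Head 52 mm dia from y = 5 to 115 mm, handle 34 mm dia from y = -115 to 5 mm. Balances at y = 24 mm. Dark 16 mm centre mark in each end. Starts level in its cradle, axis 85 mm above the bench, head end towards +y.
- head_end (a point): Centre mark on the blank's head end, on its axis 115 mm from the origin; axes as the blank's.
- handle_end (a point): Centre mark on the blank's handle end, on its axis 115 mm from the origin; axes as the blank's.
- cradle: Plywood V cradle that carries the mallet blank, fixed to the bench: base 86 x 210 x 16 mm, two notched 14 mm boards at y = +85 and -85 mm, 86 mm wide and 79 mm high. Origin under the base's centre; y along the blank. Free space between the boards for fingers, down to the base's top at 16 mm.
- plain_blank: Bystander: straight pale wooden blank, 40 mm dia, 190 mm long, in a similar cradle of its own. Origin on its axis at mid-length, y along it, 85 mm above the bench.
- sanding_block: Bystander: cork sanding block 65 x 115 x 35 mm. Origin under its centre.
- wax_tin: Bystander: flat metal tin, 68 mm dia, 45 mm high. Origin under its centre.
- glue_bottle: Bystander: white bottle, 60 mm dia, 170 mm high, standing. Origin under its centre.
- rasp: Bystander: flat rasp with a wooden handle, 350 mm long, lying along its x. Origin at the front end of the handle.
- file: Bystander: round file with a wooden handle, 320 mm long, lying along its x. Origin at the front end of the handle.
- tool_rest: Bystander: the lathe's T-shaped steel tool rest lying on the bench, bar 150 mm along its y, post 100 mm along its x. Origin under the middle of the bar.
Things that resemble listed ones, but are neither listed nor needed, are in the scene too. What is shaped like the mallet but green or yellow is not meant.

How it is judged:
On the way, in this order (a step that is already met when the one before it is completed fails the run):
1. The tailstock stands still with 15 to 45 mm more than the blank's length between the points, the blank still in its cradle (value of joint tailstock between 0.125 and 0.155 m and velocity of joint tailstock between -0.005 and 0.005 m/s and distance of mallet from where it was at the start of the episode below 0.02 m), for 0.3 s.
2. The blank is held in the fingers, level, clear of its cradle (angle between mallet's own y axis and vertical between 1.501 and 1.641 rad and contact force between mallet and cradle below 0.05 N and contact force between the fingers and mallet above 1 N and height (world z) of mallet above 0.13 m), for 0.3 s.
At the end, for the whole second after the job is handed in: The fingers hold the blank still and level within 4 degrees on the centre line, head to the headstock: each end mark within 8 mm across and in height of the point it faces and at least 2 mm off it, touching neither lathe nor cradle; gap between the points 15 to 45 mm over the blank's length (value of joint tailstock between 0.125 and 0.155 m and angle between mallet's own y axis and vertical between 1.501 and 1.641 rad and x of head_end in the frame of drive_point between -0.008 and 0.008 m and z of head_end in the frame of drive_point between -0.008 and 0.008 m and x of handle_end in the frame of tail_point between -0.008 and 0.008 m and z of handle_end in the frame of tail_point between -0.008 and 0.008 m and y of head_end in the frame of drive_point below -0.002 m and y of handle_end in the frame of tail_point above 0.002 m and contact force between the fingers and mallet above 1 N and contact force between mallet and cradle below 0.05 N and contact force between mallet and lathe below 0.05 N and linear speed of mallet below 0.015 m/s and angular speed of mallet below 0.12 rad/s); the arm keeps its last pose, push and grip.
It fails at once if the mallet blank tipped more than 20 degrees from level (angle between mallet's own y axis and vertical below 1.221 rad or angle between mallet's own y axis and vertical above 1.921 rad).
It fails at once if the mallet blank knocked against the lathe (over 8 N) (contact force between mallet and lathe above 8 N).
It fails at once if another thing on the bench moved by more than 30 mm (distance of any of plain_blank, sanding_block, wax_tin, glue_bottle, rasp, file, tool_rest from where it was at the start of the episode above 0.03 m).
It also fails if it takes over 59 s, if anything falls off the work surface, if the arm or the gripper's body presses on something with over 40 N, if the wrist force passes 120 N, or if a joint passes its speed limit or range.

### The arm

A 6-joint arm with a two-finger parallel gripper is mounted at the origin on the work surface. World frame = base frame: x ahead of the robot, y to its left, z up, the work surface at z = 0. Lengths are in m, angles in rad, forces in N, time in s.
With the tool pointing down it reaches from about 0.375 to 0.975 m from the base axis. Payload 3.8 kg.
Tool frame: the origin (TCP) lies at the very end of the fingers, on their centre line; the grasp point (between the pads) lies 19 mm behind it; z points along the fingers, y is the line along which they close (so a half turn about z gives the same grasp; the last joint's range is limited). The gripper opens to 85 mm and grips with 20 to 120 N. Pads are 22 mm wide; open, the fingers measure 114 mm over their backs; the gripper's body (76 mm by 85 mm) begins 54 mm behind the grasp point. The pads swing forward as they close: fully open they stand 13 mm farther back than shut.
Start: joints at [1.244, 0.264, 1.604, -0, 1.274, -0.037], TCP at [0.193, 0.647, 0.199] pointing down, gripper open.
Joint ranges: [-2.63, 2.63], [-0.94, 2.18], [0.31, 2.57], [-1.31, 4.45], [0, 2.66], [-2.55, 2.55]. Speed limits (rad/s): [2.57, 2.57, 3.14, 3.14, 3.14, 3.14].

### API

Orientations are given as [roll, pitch, yaw] about the fixed x, y, z axes, in that order (R = Rz(yaw) Ry(pitch) Rx(roll)).
In Python, from workcell import bot, camera gives the robot as it stands. Calls block until the motion is done:
- bot.movep(position, orientation): joint-space move of the TCP to a pose.
- bot.move_straight(position, max_speed=0.15, orientation=None): straight line of the TCP; orientation=None keeps the orientation; max_speed is the mean speed in m/s.
- bot.goto_joints(angles): joint-space move.
- bot.move_gripper(opening): opening from 0.0 (shut) to 1.0 (fully open); the grip force is fixed at half the most; returns when the fingers have stopped.
- bot.sleep(seconds).
- bot.inverse_kinematics(position, orientation): joint angles nearest the present ones, or None.
- bot.sense(): the state.
- camera(name): name is "scene" or "top" or "wrist"; returns a dict with "color" (384x512x3 uint8, red, green, blue), "range_z" (384x512 float32, m along the optical axis (not along the pixel's ray), 0 where there is no reading), "fx", "fy", "cx", "cy" (pixels), "pose" (4x4, takes a point from camera to world coordinates). Camera axes: x right, y down, z forward; pixel columns grow to the right and rows downward; lengths in m; the calibration is good to about 2 mm. The wrist camera is an equidistant fisheye: a pixel r from the principal point sees the ray r / f radians off the axis. A picture is of the moment at which its call begins.
A pose or a line that the arm cannot do raises bot.Unreachable and nothing moves.
- bot.hand_in(): hands the job in; it is judged then, once.
The state is a dict: "time_s": time; "q": joint angles; "joint_velocities": joint speeds; "joint_torque": joint torques, N m; "position": TCP position; "tool_rot": TCP orientation; "contact_force": force on the tool from outside, world axes, zero at the start; "wrist_torque": the same for the moment, N m; "finger_gap": opening from 0.0 (shut) to 1.0 (fully open); "grasp_force": force on a finger pad.
Only numpy, scipy, OpenCV 4.12 (cv2) and the standard library are available. Lean on these libraries where they do the work, as an engineer would, in place of code of your own. Each camera call takes 0.05 s, during which the arm holds its last target. There are 200 camera calls.

## Working session

There is one attempt and no reset: what is moved stays moved. The work goes in short steps, each a Python script; the robot and the scene stay as the last script left them, time stands still between calls to the robot, and variables do not carry over. Pictures are saved under pics/ and viewed, at most 10 in all, crops included, and the job is handed in when it is done.

```bash
mkdir -p pics; ls; python3 - <<'E'
from workcell import bot,camera
import cv2,numpy as np,pickle
for n in("scene","top"):
    c=camera(n); pickle.dump(c,open(n+".pkl","wb"))
    cv2.imwrite(f"pics/{n}0.png",cv2.resize(c["color"][:,:,::-1],(800,600)))
    print(n,c["pose"].round(3).tolist(),c["fx"],c["cx"],c["cy"])
s=bot.sense();print(s["time_s"],s["position"],s["tool_rot"])
E
```

```text
pics
scene [[0.92, 0.235, -0.313, 0.85], [0.391, -0.547, 0.74, -1.079], [0.003, -0.803, -0.595, 1.035], [0.0, 0.0, 0.0, 1.0]] 443.59904324250493 257.5068883763409 188.25082097342863
top [[-0.006, -0.983, 0.185, 0.143], [-1.0, 0.007, 0.004, -0.018], [-0.005, -0.185, -0.983, 1.623], [0.0, 0.0, 0.0, 1.0]] 468.94302133974855 257.46589523762066 186.26438298710778
0.1 [0.19264287 0.64616728 0.1978762 ] [-3.13956799e+00 -8.89159195e-05  2.85181476e+00]
```

View pics/scene0.png

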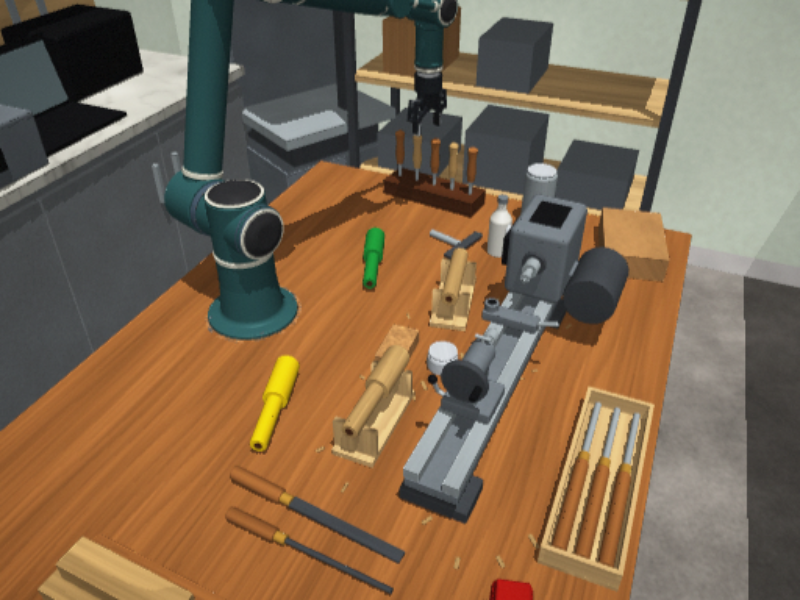

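View pics/top0.png

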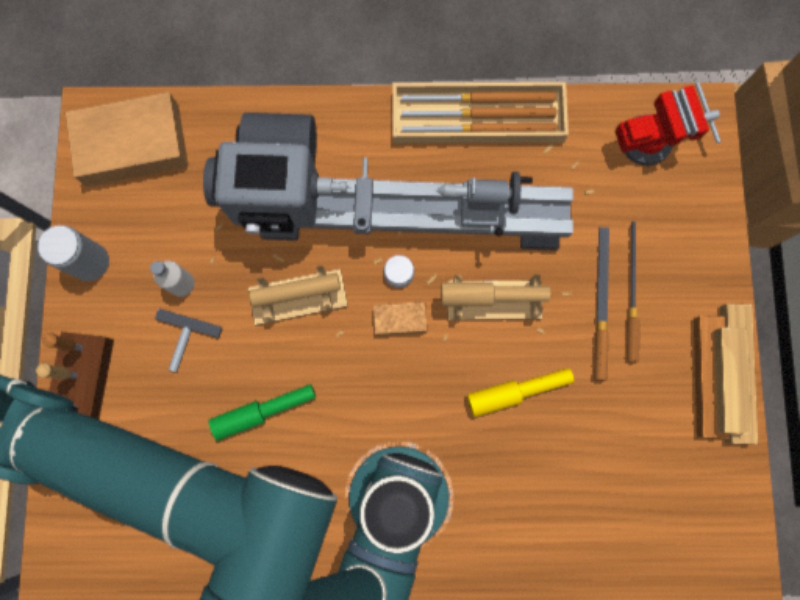

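Candidates for the blank, in top-image pixels: the stepped pale one at (495,293), the straight pale one at (295,290), the green one at (262,412) and the yellow one at (520,392). Only (495,293) is pale and stepped, with its thick head to the left (+y) and lying in a cradle. I'll confirm it with a crop and measure.

```bash
cat > h.py <<'E'
import numpy as np,cv2,pickle
def cloud(c):
    z=c["range_z"];v,u=np.mgrid[:z.shape[0],:z.shape[1]]
    P=np.stack([(u-c["cx"])/c["fx"]*z,(v-c["cy"])/c["fy"]*z,z],-1)
    W=P@c["pose"][:3,:3].T+c["pose"][:3,3]
    W[z<=0]=np.nan
    return W
E
python3 - <<'E'
from h import *
C={n:pickle.load(open(n+".pkl","rb")) for n in("scene","top")}
W={n:cloud(c) for n,c in C.items()}
for n in C:
    w=W[n]; s=lambda u,v:w[int(v*.64),int(u*.64)].round(3)
    px={"top":[(260,170),(495,293),(465,293),(525,293),(490,190),(400,200),(443,190),(330,185),(540,190)],"scene":[(385,375),(470,350),(548,215)]}[n]
    print(n,[s(*p).tolist() for p in px])
    m=(abs(w[...,2]-.277)<.008)
    pts=w[m][:,:2]; pts=pts[(abs(pts[:,1]-np.median(pts[:,1]))<.15)&(abs(pts[:,0]-np.median(pts[:,0]))<.12)]
    print("headtop",cv2.minAreaRect(pts.astype(np.float32)),np.median(w[m][:,2]),len(pts))
    m=(abs(w[...,2]-.105)<.006); 
    print("table z",np.nanmedian(w[abs(w[...,2])<.02][:,2]))
c=C["top"];im=c["color"][165:215,270:360,::-1]
a=cv2.resize(im,(800,444),interpolation=cv2.INTER_CUBIC)
cv2.imwrite("pics/crop_mallet.png",a)
E
```

```text
scene [[0.434, -0.182, 0.106], [0.597, -0.176, 0.222], [0.627, 0.255, 0.278]]
headtop ((0.0, 0.0), (0.0, 0.0), 0.0) 0.27630740714971425 0
table z 0.0005977046681666653
top [[0.639, 0.263, 0.276], [0.425, -0.204, 0.106], [0.424, -0.141, 0.112], [0.426, -0.271, 0.099], [0.611, -0.186, 0.228], [0.634, -0.008, 0.089], [0.616, -0.094, 0.214], [0.624, 0.132, 0.224], [0.65, -0.308, 0.109]]
headtop ((0.6311936378479004, 0.25973519682884216), (0.17550165951251984, 0.12647505104541779), 87.90938568115234) 0.2757202765088951 2154
table z 0.00026945262855038177
```

View pics/crop_mallet.png

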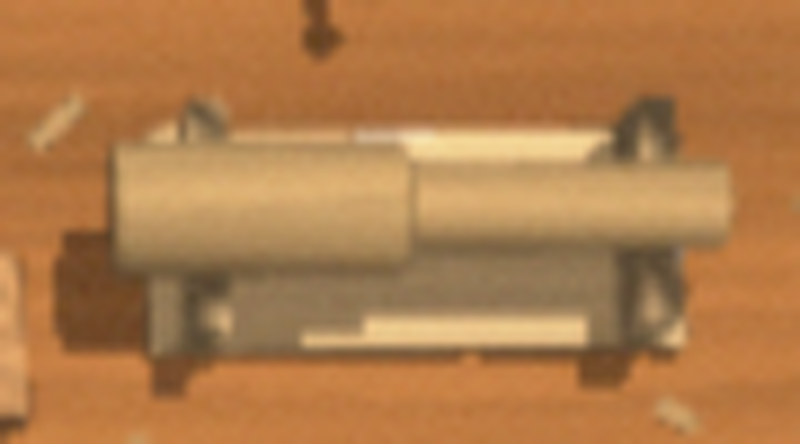

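The crop confirms it: pale and stepped, with the thick head at crop x 115–412 (+y end), a thin handle out to x 730, and a V cradle below. Next I'll fit the blank's axis and the lathe's centre line.

```bash
cat > fit.py <<'E'
from h import *
from scipy.optimize import least_squares
C={n:pickle.load(open(n+".pkl","rb")) for n in("scene","top")}
W={n:cloud(c).reshape(-1,3) for n,c in C.items()}
W["both"]=np.vstack([W["scene"],W["top"]])
def axisfit(segs,x0,z0):
    # segs: list of (pts, radius); axis x=a+b*y, z=c
    def f(p):
        return np.concatenate([np.hypot((P[:,0]-p[0]-p[1]*P[:,1])/np.sqrt(1+p[1]**2),P[:,2]-p[2])-r for P,r in segs])
    s=least_squares(f,[x0,0,z0],loss="soft_l1",f_scale=.002);return s.x,np.median(abs(f(s.x)))
def box(w,x,y,z): return w[(w[:,0]>x[0])&(w[:,0]<x[1])&(w[:,1]>y[0])&(w[:,1]<y[1])&(w[:,2]>z[0])&(w[:,2]<z[1])]
if __name__=="__main__":
  for n,w in W.items():
    M=box(w,(.38,.47),(-.36,-.07),(.088,.125))
    print(n,"mallet y ext",np.percentile(M[:,1],[.3,99.7]).round(4))
    h=M[M[:,2]>.104]; print(" step/top y",np.percentile(h[:,1],[2,98]).round(4))
    print(" mallet",axisfit([(box(M,(0,1),(-.19,-.1),(0,1)),.026),(box(M,(0,1),(-.31,-.22),(0,1)),.017)],.425,.085))
    for nm,ys,r in(("barrel",(-.215,-.165),.024),("nose",(.115,.16),.0165)):
        B=box(w,(.57,.66),ys,(.2,.235)); print(nm,len(B),axisfit([(B,r)],.62,.205))
    B=box(w,(.57,.66),(-.215,-.165),(.195,.235));N=box(w,(.57,.66),(.13,.16),(.195,.235))
    print(" lathe",axisfit([(B,.024),(N,.0165)],.62,.205))
    A=box(w,(.575,.665),(-.3,.2),(.19,.30))
    for y in np.arange(-.28,.18,.01):
        q=A[abs(A[:,1]-y)<.005]
        if n=="both" and len(q)>3: print(round(y,3),len(q),"x",np.percentile(q[:,0],[2,98]).round(3),"z",q[:,2].max().round(3))
E
python3 fit.py
```

```text
scene mallet y ext [-0.3262 -0.095 ]
 step/top y [-0.2479 -0.0981]
 mallet (array([ 0.42347615, -0.00796407,  0.08526442]), np.float64(0.001111521692338132))
barrel 200 (array([0.62152944, 0.04923601, 0.20537388]), np.float64(0.0009889906457629816))
nose 128 (array([0.57232132, 0.37559987, 0.20594468]), np.float64(0.0028396173322795953))
 lathe (array([0.62102391, 0.04701444, 0.20561557]), np.float64(0.001214134296116708))
top mallet y ext [-0.3214 -0.0953]
 step/top y [-0.3066 -0.0957]
 mallet (array([ 0.42434081, -0.00539542,  0.08524857]), np.float64(0.0018259388116862382))
barrel 243 (array([0.6196257 , 0.03716618, 0.204984  ]), np.float64(0.001507157207487505))
nose 140 (array([ 0.68528447, -0.38466981,  0.20583155]), np.float64(0.002669438311408561))
 lathe (array([0.62123565, 0.04507756, 0.20537675]), np.float64(0.0016696753063232365))
both mallet y ext [-0.3253 -0.0953]
 step/top y [-0.2963 -0.0976]
 mallet (array([ 0.42390603, -0.00664666,  0.08523956]), np.float64(0.0014747483895409842))
barrel 443 (array([0.62016664, 0.0407259 , 0.20516819]), np.float64(0.00127133743017713
[... 431 characters left out ...]
7 0.632] z 0.234
-0.2 89 x [0.589 0.636] z 0.233
-0.19 96 x [0.59  0.636] z 0.232
-0.18 87 x [0.59  0.636] z 0.234
-0.17 94 x [0.59  0.636] z 0.236
-0.16 101 x [0.591 0.637] z 0.246
-0.15 109 x [0.591 0.637] z 0.245
-0.14 29 x [0.592 0.634] z 0.222
-0.13 25 x [0.604 0.626] z 0.219
-0.12 47 x [0.604 0.629] z 0.222
-0.11 51 x [0.603 0.628] z 0.222
-0.1 42 x [0.604 0.628] z 0.224
-0.09 21 x [0.606 0.629] z 0.219
-0.08 5 x [0.614 0.619] z 0.211
0.1 48 x [0.615 0.636] z 0.222
0.11 31 x [0.617 0.636] z 0.218
0.12 23 x [0.62  0.633] z 0.22
0.13 77 x [0.613 0.643] z 0.224
0.14 55 x [0.611 0.643] z 0.225
0.15 58 x [0.612 0.645] z 0.232
0.16 132 x [0.605 0.653] z 0.237
0.17 499 x [0.578 0.664] z 0.278
```

```bash
cat >> h.py <<'E'
B=.0455; TH=-np.arctan(B); AX=lambda y:.6212+B*y   # lathe centre line
OL=[np.pi,0,np.pi/2+TH]; OM=[np.pi,0,np.pi/2+.0066]
def st(bot,t=""):
    s=bot.sense();print(t,round(s["time_s"],2),s["position"].round(4),s["contact_force"].round(1),"gap",round(float(s["finger_gap"]),3),"gf",s["grasp_force"],s["q"].round(2))
E
python3 - <<'E'
from workcell import bot,camera
from h import *
p=bot.sense()["position"];y=-.185
bot.move_straight([p[0],p[1],.40],.3)
bot.movep([AX(y),y,.40],OL);st(bot,"above")
bot.move_straight([AX(y),y,.191],.2);st(bot,"down")
bot.move_gripper(0.0);st(bot,"grip")
y2=y-.092
bot.move_straight([AX(y2),y2,.191],.06);st(bot,"slid")
bot.sleep(.2)
bot.move_gripper(1.0);st(bot,"open")
bot.move_straight([AX(y2),y2,.36],.25)
bot.movep([.4,-.0,.40],OM);st(bot)
for n in("scene","top"):
    c=camera(n); pickle.dump(c,open(n+"1.pkl","wb"))
a=np.hstack([pickle.load(open(n+"1.pkl","rb"))["color"] for n in("scene","top")])
cv2.imwrite("pics/after1.png",cv2.resize(a[:,:,::-1],(800,300)))
st(bot)
E
```

```text
above 4.17 [ 0.613  -0.1842  0.4   ] [ 0.2  0.  -0.3] gap 1.001 gf 0.0 [-0.33  0.14  1.39  0.    1.61 -0.29]
down 5.37 [ 0.6139 -0.1853  0.1927] [-0.1 -0.1  1.3] gap 0.999 gf 0.0 [-0.33  0.2   1.69 -0.    1.25 -0.29]
grip 6.13 [ 0.6141 -0.186   0.1967] [-5.8  0.9 17.5] gap -0.001 gf 8.914236165583134 [-0.33  0.2   1.69 -0.    1.25 -0.29]
slid 7.82 [ 0.6099 -0.2771  0.1967] [-5.   3.8 16.3] gap 0.004 gf 8.725711852312088 [-0.46  0.25  1.62  0.    1.26 -0.42]
open 8.8 [ 0.6084 -0.277   0.1907] [ 0.2 -0.1 -0.2] gap 1.001 gf 0.0 [-0.46  0.26  1.63 -0.    1.26 -0.42]
 10.94 [ 4.005e-01 -4.000e-04  3.996e-01] [-0.2 -0.3  0.2] gap 1.001 gf 0.0 [-0.06 -0.33  1.82 -0.    1.65 -0.07]
 11.04 [ 0.4007 -0.0006  0.3995] [ 1.  -0.1 -0.7] gap 1.0 gf 0.0 [-0.06 -0.33  1.82 -0.    1.65 -0.07]
```

View pics/after1.png

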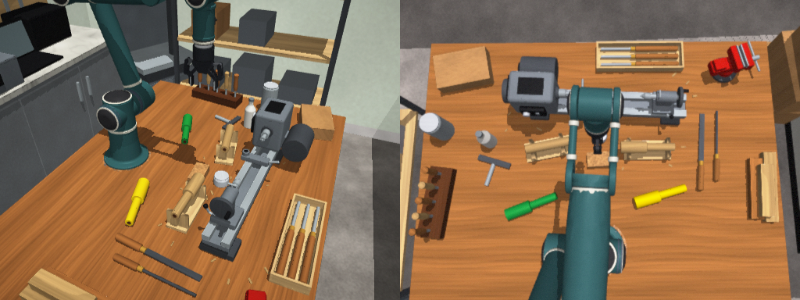

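```bash
cat > meas.py <<'E'
from h import *
import sys
from fit import box,axisfit
k=sys.argv[1]
w=np.vstack([cloud(pickle.load(open(n+k+".pkl","rb"))).reshape(-1,3) for n in("scene","top")])
A=box(w,(.56,.675),(-.38,.2),(.19,.30))
for y in np.arange(-.37,.12,.01):
    q=A[abs(A[:,1]-y)<.005]
    if len(q)>1: print(round(y,3),len(q),"x",np.percentile(q[:,0],[2,98]).round(3),"z",q[:,2].max().round(3))
E
python3 meas.py 1
```

```text
-0.37 14 x [0.627 0.638] z 0.216
-0.36 39 x [0.626 0.64 ] z 0.215
-0.35 28 x [0.626 0.64 ] z 0.218
-0.34 259 x [0.579 0.646] z 0.249
-0.33 350 x [0.565 0.647] z 0.256
-0.32 120 x [0.566 0.644] z 0.252
-0.31 46 x [0.584 0.625] z 0.231
-0.3 89 x [0.585 0.63 ] z 0.235
-0.29 110 x [0.584 0.631] z 0.235
-0.28 98 x [0.585 0.633] z 0.237
-0.27 98 x [0.586 0.631] z 0.235
-0.26 108 x [0.586 0.633] z 0.234
-0.25 110 x [0.588 0.633] z 0.246
-0.24 107 x [0.587 0.634] z 0.244
-0.23 33 x [0.589 0.62 ] z 0.224
-0.22 28 x [0.6   0.621] z 0.219
-0.21 53 x [0.601 0.624] z 0.223
-0.2 53 x [0.598 0.625] z 0.222
-0.19 51 x [0.599 0.625] z 0.223
-0.18 21 x [0.603 0.619] z 0.218
-0.17 2 x [0.611 0.614] z 0.208
0.09 2 x [0.626 0.627] z 0.209
0.1 27 x [0.617 0.636] z 0.218
0.11 14 x [0.618 0.635] z 0.22
```

The tailstock moved about 90 mm: the live centre tip is at y ≈ -0.169 and the drive tip at ≈ 0.091, so the gap is about 0.26 m. The fingers splayed because the pads sat too high on the barrel, so I'll grip the blank a few millimetres lower.

```bash
python3 - <<'E'
from workcell import bot,camera
from h import *
y=-.1865; x=.4239-.0066*y
bot.movep([x,y,.25],OM);st(bot,"above")
bot.move_straight([x,y,.059],.15);st(bot,"down")
bot.move_gripper(0.0);bot.sleep(.2);st(bot,"grip")
c=camera("scene");cv2.imwrite("pics/grip.png",cv2.resize(c["color"][160:340,150:390,::-1],(800,600)))
E
```

```text
above 11.99 [ 0.4258 -0.1864  0.2509] [ 0.6 -0.1  0.9] gap 0.998 gf 0.0 [-0.47 -0.17  1.97  0.    1.35 -0.47]
down 13.42 [ 0.426  -0.1869  0.06  ] [-0.1  0.2 -0.7] gap 0.999 gf 0.0 [-0.47 -0.    2.18  0.    0.96 -0.47]
grip 14.1 [ 0.4247 -0.1867  0.0603] [-3.7  0.1  9.3] gap 0.515 gf 56.81911289691925 [-0.47 -0.    2.18 -0.    0.97 -0.47]
```

View pics/grip.png

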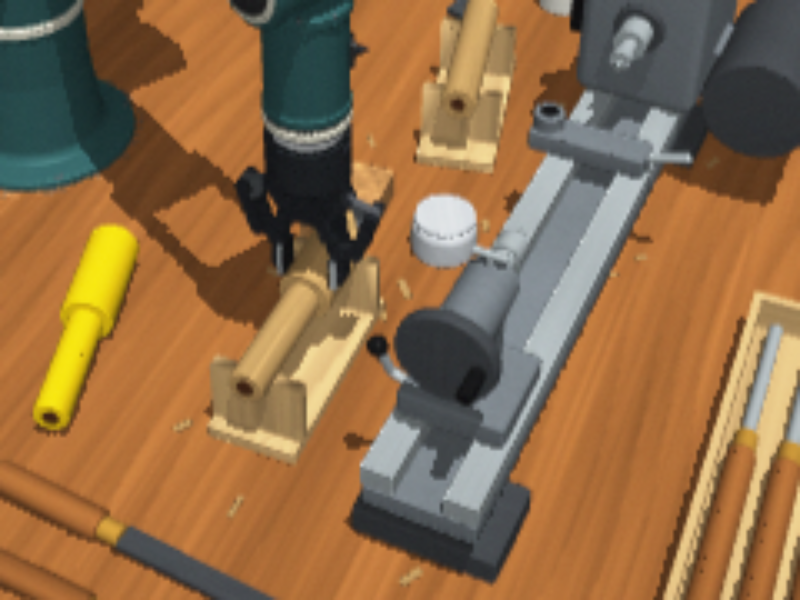

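It's gripped, with both fingers on the head just ahead of the step (~(300,270)). The 9 N upward push and narrow gap mean the pads sit above the widest part, so I'll regrip lower.

```bash
python3 - <<'E'
from workcell import bot,camera
from h import *
y=-.1865; x=.4247
bot.move_gripper(1.0)
bot.move_straight([x,y,.049],.1)
bot.move_gripper(0.0);bot.sleep(.2);st(bot,"grip")
E
```

```text
grip 15.53 [ 0.4247 -0.1866  0.05  ] [-1.8  1.2  5.5] gap 0.575 gf 61.31389081478119 [-0.47  0.01  2.19 -0.    0.94 -0.47]
```

```bash
python3 - <<'E'
from workcell import bot,camera
from h import *
p=bot.sense()["position"]
bot.move_straight([p[0],p[1],.15],.08);bot.sleep(.6);st(bot,"lift")
print(bot.sense()["wrist_torque"])
for n in("scene","top"):
    c=camera(n); pickle.dump(c,open(n+"2.pkl","wb"))
from fit import box,axisfit
for n in("scene","top"):
    w=cloud(pickle.load(open(n+"2.pkl","rb"))).reshape(-1,3)
    M=box(w,(.385,.465),(-.34,-.085),(.15,.225))
    for y in np.arange(-.335,-.08,.01):
        q=M[abs(M[:,1]-y)<.005]
        if len(q)>2: print(n,round(y,3),len(q),"x",np.percentile(q[:,0],[2,98]).round(3),"z",np.percentile(q[:,2],[2,98]).round(3))
E
```

```text
lift 17.55 [ 0.4247 -0.1867  0.15  ] [-0.7  0.3 -3.3] gap 0.577 gf 62.421637773513794 [-0.47 -0.11  2.09 -0.    1.15 -0.47]
[0.01208782 0.0596515  0.01390695]
scene -0.325 79 x [0.412 0.441] z [0.169 0.202]
scene -0.315 38 x [0.413 0.443] z [0.181 0.203]
scene -0.305 36 x [0.414 0.442] z [0.183 0.205]
scene -0.295 33 x [0.414 0.442] z [0.187 0.205]
scene -0.285 34 x [0.414 0.443] z [0.183 0.205]
scene -0.275 35 x [0.414 0.442] z [0.183 0.204]
scene -0.265 28 x [0.415 0.442] z [0.182 0.204]
scene -0.255 33 x [0.412 0.442] z [0.185 0.204]
scene -0.245 31 x [0.414 0.442] z [0.181 0.204]
scene -0.235 32 x [0.414 0.442] z [0.182 0.203]
scene -0.225 33 x [0.413 0.441] z [0.182 0.204]
scene -0.215 28 x [0.414 0.442] z [0.184 0.204]
scene -0.205 94 x [0.403 0.45 ] z [0.168 0.21 ]
scene -0.195 126 x [0.389 0.463] z [0.186 0.224]
scene -0.185 55 x [0.399 0.463] z [0.197 0.223]
scene -0.175 33 x [0.399 0.463] z [0.196 0.222]
scene -0.165 17 x [0.406 0.434] z [0.203 0.212]
scene -0.155 10 x [0.409 0.421] z [0.205 0.212]
scene -0.145 3 x [0.405 0.449] z [0.182 0.205]
scene -0.125 9 x [0.439 0.445
[... 280 characters left out ...]
 [0.184 0.205]
top -0.275 3 x [0.409 0.416] z [0.187 0.2  ]
top -0.255 12 x [0.421 0.44 ] z [0.195 0.207]
top -0.245 31 x [0.409 0.44 ] z [0.187 0.206]
top -0.235 24 x [0.409 0.43 ] z [0.186 0.205]
top -0.225 12 x [0.409 0.416] z [0.188 0.202]
top -0.215 4 x [0.41  0.411] z [0.184 0.196]
top -0.185 4 x [0.387 0.392] z [0.195 0.222]
top -0.175 17 x [0.394 0.417] z [0.189 0.21 ]
top -0.165 37 x [0.4   0.435] z [0.188 0.215]
top -0.155 48 x [0.4   0.445] z [0.188 0.216]
top -0.145 47 x [0.4   0.442] z [0.188 0.215]
top -0.135 29 x [0.4   0.429] z [0.188 0.212]
top -0.115 6 x [0.439 0.446] z [0.2   0.206]
top -0.105 19 x [0.426 0.446] z [0.2   0.218]
top -0.095 33 x [0.404 0.446] z [0.196 0.215]
```

```bash
python3 - <<'E'
from workcell import bot,camera
from h import *
from fit import box,axisfit
p=bot.sense()["position"]
bot.move_straight([p[0],p[1],.275],.12)
y=-.015
bot.move_straight([AX(y),y,.275],.12,OL);bot.sleep(.3);st(bot,"over")
bot.move_straight([AX(y),y,.1695],.06);bot.sleep(.6);st(bot,"in")
for n in("scene","top"):
    c=camera(n); pickle.dump(c,open(n+"3.pkl","wb"))
a=np.hstack([cv2.resize(pickle.load(open("scene3.pkl","rb"))["color"][130:310,220:400],(540,540)),
 cv2.resize(pickle.load(open("top3.pkl","rb"))["color"][60:200,190:260],(260,540))])
cv2.imwrite("pics/in.png",a[:,:,::-1])
for n in("scene","top"):
    w=cloud(pickle.load(open(n+"3.pkl","rb"))).reshape(-1,3)
    M=box(w,(.58,.66),(-.19,.12),(.16,.245))
    for yy in np.arange(-.185,.12,.01):
        q=M[abs(M[:,1]-yy)<.005]
        if len(q)>2: print(n,round(yy,3),len(q),"x",np.percentile(q[:,0],[2,98]).round(3),AX(yy).round(4),"z",np.percentile(q[:,2],[2,98]).round(3))
    print(axisfit([(box(M,(0,1),(-.145,-.07),(.19,.23)),.017)],.62,.205))
E
```

```text
over 21.46 [ 0.6205 -0.0151  0.2751] [-0.   0.3 -2.3] gap 0.575 gf 62.442004680633545 [-0.06  0.12  1.63  0.    1.39 -0.02]
in 23.97 [ 0.6205 -0.015   0.1695] [ 0.6  0.2 -3.5] gap 0.58 gf 62.443166971206665 [-0.06  0.18  1.76 -0.    1.2  -0.02]
scene -0.185 11 x [0.605 0.626] 0.6128 z [0.206 0.219]
scene -0.155 57 x [0.602 0.628] 0.6141 z [0.193 0.221]
scene -0.145 45 x [0.601 0.631] 0.6146 z [0.191 0.224]
scene -0.135 33 x [0.6   0.632] 0.6151 z [0.205 0.224]
scene -0.125 28 x [0.603 0.632] 0.6155 z [0.204 0.225]
scene -0.115 23 x [0.605 0.632] 0.616 z [0.206 0.223]
scene -0.105 32 x [0.603 0.634] 0.6164 z [0.202 0.223]
scene -0.095 27 x [0.603 0.634] 0.6169 z [0.207 0.224]
scene -0.085 25 x [0.606 0.634] 0.6173 z [0.207 0.224]
scene -0.075 24 x [0.603 0.634] 0.6178 z [0.209 0.224]
scene -0.065 26 x [0.605 0.634] 0.6182 z [0.203 0.223]
scene -0.055 24 x [0.605 0.636] 0.6187 z [0.203 0.223]
scene -0.045 27 x [0.609 0.636] 0.6192 z [0.208 0.223]
scene -0.035 73 x [0.598 0.646] 0.6196 z [0.194 0.236]
scene -0.025 132 x [0.584 0.659] 0.6201 z [0.191 0.243]
scene -0.015 51 x [0.582 0.659
[... 908 characters left out ...]
0.105 33 x [0.601 0.628] 0.6164 z [0.2   0.225]
top -0.095 37 x [0.601 0.628] 0.6169 z [0.208 0.224]
top -0.085 16 x [0.602 0.618] 0.6173 z [0.205 0.223]
top -0.055 3 x [0.624 0.633] 0.6187 z [0.214 0.221]
top -0.045 10 x [0.623 0.635] 0.6192 z [0.209 0.224]
top 0.015 7 x [0.627 0.638] 0.6219 z [0.226 0.234]
top 0.025 15 x [0.627 0.646] 0.6223 z [0.216 0.232]
top 0.035 15 x [0.627 0.646] 0.6228 z [0.217 0.235]
top 0.045 10 x [0.628 0.646] 0.6232 z [0.217 0.232]
top 0.095 8 x [0.619 0.633] 0.6255 z [0.2   0.213]
top 0.105 21 x [0.616 0.635] 0.626 z [0.206 0.221]
top 0.115 17 x [0.616 0.634] 0.6264 z [0.207 0.219]
(array([0.62137787, 0.04094444, 0.20467073]), np.float64(0.0017706982385717954))
```

View pics/in.png

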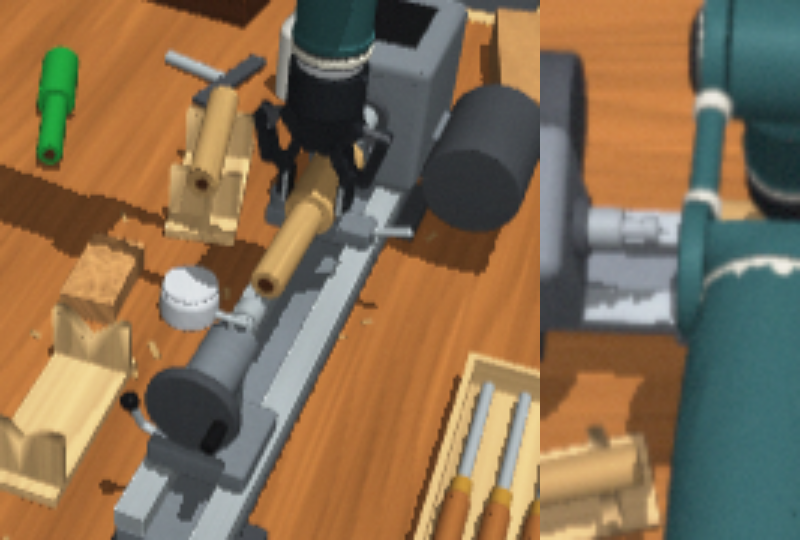

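The picture shows the blank between the points: handle end at about (265,285) facing the live centre at about (250,300), head under the gripper towards the headstock. The fits put it within about 1 mm of the centre line, with roughly 14 mm free at each end.

```bash
python3 - <<'E'
from workcell import bot
print(bot.hand_in())
E
```

```text
the job is handed in; nothing more can be done
None
```

The job is handed in, with no verdict returned: the tailstock is back to a gap of about 260 mm and the blank is held level within about 1 mm of the centre line, head to the headstock, with about 14 mm free at each point.

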